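# Point out two reagents for the stock log

### The arm

A 7-joint arm with a two-finger parallel gripper is mounted at the origin on a cart in front of the work surface, level with it; the furniture and walls round the work are solid. World frame = base frame: x ahead of the robot, y to its left, z up, the work surface at z = 0. Lengths are in m, angles in rad, forces in N, time in s.
With the tool pointing down it reaches from about 0.35 to 0.9 m from the base axis. Payload 8.1 kg.
Tool frame: the origin (TCP) lies at the centre of the arm's flange, where the gripper is bolted on; the fingertips stand 178 mm ahead of it and the grasp point (between the pads) lies 159 mm ahead of it; z points along the fingers, y is the line along which they close (so a half turn about z gives the same grasp; the last joint's range is limited). The gripper opens to 92 mm and grips with 3 to 60 N. Pads are 19 mm wide; open, the fingers measure 130 mm over their backs; the gripper's body (75 mm by 190 mm) begins 47 mm behind the grasp point.
Start: joints at [-1.233, 0.434, 0.025, 1.573, -0.012, 1.134, -0.075], TCP at [0.267, 0.565, 0.405] pointing down, gripper open.
Joint ranges: [-2.62, 2.62], [-0.44, 2.09], [-1.27, 1.32], [0.08, 2.57], [-1.32, 4.46], [0.12, 2], [-2.74, 2.74]. Speed limits (rad/s): [2.22, 2.22, 3.01, 3.01, 3.14, 3.14, 3.14].

### API

Orientations are given as a rotation vector (axis times angle).
In Python, from cell import arm gives the robot as it stands. The module is installed in compiled form; this text tells all that it offers.
- The arm moves only by the shell command python3 -m inch 'ROWS' [FORCE]. ROWS is text: rows parted by semicolons, each of 5 numbers parted by spaces: the shift along the tool's x, y, z in m, then the turn about the tool's z in rad, then the finger opening in m, from 0 to 0.0918. In form: x y z roll fingers; .... A call has 1 to 5 rows; each row is the pose to reach, as a shift and turn from the pose commanded when the call began, along the tool's axes at that moment; what a row does not reach only later rows make up. A row lasts 1/10 s, in which the tool goes at most 50 mm and 8.59 degrees, less where a joint would pass 70% of its speed; a pose out of reach is approached as far as the arm can. A call with a gripper value outside its range is refused whole. The fingers move at their own pace and stop on an object; FORCE is the grip in N (left out, the last holds). Time passes only in rows, so rows that repeat a pose let the fingers close. It gives the time, the measured TCP pose, the force, the opening and the grip force at its end, in the units of the state.
- arm.observe(): the state, without advancing time (a new reading comes with each control period).
- arm.get_image(name): name is "side" or "top"; returns the picture (384x512x3 uint8, red, green, blue); there is no depth.
- arm.get_calibration(name): a dict with "intrinsics" (3x3 intrinsics, pixels), "pose" (4x4, takes a point from camera to world coordinates). Camera axes: x right, y up, looking along -z (the intrinsics and any distortion apply to the point x, -y, -z); pixel columns grow to the right and rows downward; lengths in m; the calibration is good to about 2 mm. A picture is of the moment at which its call begins. get_calibration takes no time and is no camera call.
- arm.sign_off(): hands the job in; it is judged then, once.
Trained networks look in the newest picture that a camera, given by its name, has taken for a name from the list of things; names that differ only in an ending like _2 or _b are one class to them, and where a whole thing is asked for, a point or a joint stands for the part that bears it (a point fixed in the world has none). Each returns a list of dicts, best first, with "conf" (0 to 1); they miss things now and then, are a little off and sometimes report something else, mostly with a low value. They report only what shows in the picture. A call takes as long as a camera call.
- arm.look_for(camera, query): "point" ([row, column] in pixels, amid what is visible of it).
- arm.silhouettes(camera, query): "region" (384x512 bool, what is visible of it) and "point" ([row, column] in pixels, amid what is visible of it).
- arm.place_of(camera, query): "point" ([row, column] in pixels: a listed point, or the origin of a listed thing).
The state is a dict: "clock": time; "joints": joint angles; "dq": joint speeds; "joint_efforts": joint torques, N m; "position": TCP position; "ee_rot": TCP orientation; "force": force on the tool from outside, world axes, zero at the start; "ft_torque": the same for the moment, N m; "width": opening from 0.0 (shut) to 1.0 (fully open); "gripper_force": force on a finger pad.
Only numpy, scipy, OpenCV 4.12 (cv2) and the standard library are available. Lean on these libraries where they do the work, as an engineer would, in place of code of your own. Each camera call takes 0.05 s, during which the arm holds its last target. There are 200 camera calls.

### The job

Log the two reagents for the overhead stock camera: point straight down at the blue bottle with the fingertips two or three centimetres above the middle of its cap and stay there for at least two seconds, then point in the same way at the jar with the black cap. After that, press the green button on the grey logging box fully down with the fingertips, let it spring up and move clear. Pick nothing up, and touch none of the containers or small things standing about.

Things in the scene. Friction and masses are not known exactly. Their poses are not given: they have to be found in the camera images.
- blue_bottle: solid blue plastic bottle, blue cap 62 mm across, 81 mm wide, 142 mm high. Stands loose and upright; origin at the centre of its underside, z up
- black_cap_jar: grey-white jar with a wide black screw cap about 80 mm across, 86 mm wide, 160 mm high. Stands loose and upright; origin at the centre of its underside, z up
- blue_cap_jar: grey jar with a blue cap, 60 mm wide, 149 mm high; leave alone. Stands loose and upright; origin at the centre of its underside, z up
- collar_bottle: grey bottle with a narrow pale cap and, below the cap, a collar that is black at the side and red on top, 73 mm wide, 172 mm high; leave alone. Stands loose and upright; origin at the centre of its underside, z up
- blue_bottle_top (a point): centre of the top of the blue bottle's cap, 142 mm above the bench; z up
- black_cap_jar_top (a point): centre of the top of the black cap jar's cap, 160 mm above the bench; z up
- station: grey logging box with a dark screen on its front, fixed to the bench, 92 x 112 x 84 mm; origin at the centre of its underside, front faces -x; carries the green button in the middle of its top
- log_button_top (a point): centre of the top face of the round green push button (34 mm across) on the box, 106 mm above the bench when up; it is pressed straight down
- log_button (a joint): how far the button is down, m: 0 up, 0.006 fully down; springs back by itself, about 5 N holds it fully down; it registers from 0.004
- small_vial: small white-capped plastic bottle, 37 mm wide, 85 mm high, loose; origin under its centre; leave alone
- black_stopper: black rubber stopper, 31 mm wide, 26 mm high, loose; origin under its centre; leave alone
- spare_cap: spare blue screw cap lying on the bench, 53 mm wide, 26 mm high, loose; origin under its centre; leave alone
- steel_tweezers: steel tweezers lying flat, 129 mm long along x, 16 mm wide, 9 mm high, loose; origin under its centre; leave alone

How it is judged:
By the outcome, as a careful person would: the job done as asked, in the order asked, and still so for the second after the job is handed in, with the robot touching nothing.
It also fails if it takes over 58 s, if anything falls off the work surface, if the arm or the gripper's body presses on something with over 40 N, if the wrist force passes 120 N, or if a joint passes its speed limit or range.

## Working session

There is one attempt and no reset: what is moved stays moved. The work goes in short steps, Python scripts to look and compute and a shell command to move; the robot and the scene stay as the last step left them, time stands still between calls to the robot, and variables do not carry over. Pictures are saved under pics/ and viewed, at most 10 in all, crops included, and the job is handed in when it is done.

```bash
mkdir -p pics
cat > h.py <<'E'
import numpy as np, cv2
from cell import arm
from scipy.spatial.transform import Rotation as R
def ray(cam,p):
    c=arm.get_calibration(cam);K=np.array(c['intrinsics']);T=np.array(c['pose'])
    d=np.linalg.inv(K)@[p[1],p[0],1]; d=T[:3,:3]@(d*[1,-1,-1]); return T[:3,3],d
def at(cam,p,z):
    o,d=ray(cam,p); return (o+d*(z-o[2])/d[2]).round(4)
def save(cam,n): cv2.imwrite(f'pics/{n}.png',arm.get_image(cam)[:,:,::-1])
def tri(a,b):
    o1,d1=ray('top',a);o2,d2=ray('side',b)
    s=np.linalg.lstsq(np.c_[d1,-d2],o2-o1,rcond=None)[0]
    p,q=o1+d1*s[0],o2+d2*s[1]; return ((p+q)/2).round(4),np.linalg.norm(p-q).round(4)
E
python3 - <<'E'
from h import *
s=arm.observe();print(s['clock'],s['position'],s['ee_rot'],R.from_rotvec(s['ee_rot']).as_matrix().round(3))
for c in('top','side'):
    save(c,c+'1'); k=arm.get_calibration(c);print(k)
Z=dict(blue_bottle_top=.142,black_cap_jar_top=.16,log_button_top=.106,blue_cap_jar=0,collar_bottle=0,station=0,small_vial=0,black_stopper=0,spare_cap=0)
for n,z in Z.items():
    r={}
    for c in('top','side'):
        L=arm.place_of(c,n)
        for l in L[:2]: print(n,c,np.round(l['point']),round(l['conf'],2),at(c,l['point'],z))
        if L:r[c]=L[0]['point']
    if len(r)==2: print('  tri',tri(r['top'],r['side']))
print(arm.observe()['clock'])
E
```

```text
0.0 [0.26658598 0.56504541 0.40394861] [-6.86830513e-01 -3.06540404e+00  2.43989572e-03] [[-0.904  0.427 -0.001]
 [ 0.427  0.904 -0.001]
 [-0.    -0.002 -1.   ]]
{'intrinsics': array([[406.30389846,   0.        , 254.28198732],
       [  0.        , 406.30389846, 190.17473751],
       [  0.        ,   0.        ,   1.        ]]), 'pose': array([[-0.02559609,  0.99884219, -0.04073234,  0.4558671 ],
       [-0.99958909, -0.02609863, -0.01185409, -0.08920491],
       [-0.01290343,  0.04041219,  0.99909977,  1.36626949],
       [ 0.        ,  0.        ,  0.        ,  1.        ]])}
{'intrinsics': array([[475.41144211,   0.        , 254.20531492],
       [  0.        , 475.41144211, 194.89402964],
       [  0.        ,   0.        ,   1.        ]]), 'pose': array([[ 0.96512133,  0.10591765, -0.2394207 ,  0.14967016],
       [-0.26138509,  0.44148815, -0.85835077, -1.42943107],
       [ 0.0147869 ,  0.89099364,  0.45377492,  0.83399893],
       [ 0.        ,  0.        ,  0.        ,  1.        ]])}
blue_bottle_top top [214. 191.] 0.84 [0.4383 0.1173 0.142 ]
blue_bottle_top top [201. 378.
[... 958 characters left out ...]
 tri (array([ 0.4637, -0.1965,  0.0087]), np.float64(0.0107))
station top [209. 147.] 0.93 [0.4585 0.2888 0.    ]
station top [178. 246.] 0.41 [ 0.5551 -0.0452  0.    ]
station side [182. 211.] 0.59 [0.4501 0.3034 0.    ]
  tri (array([0.4531, 0.2881, 0.0066]), np.float64(0.011))
small_vial top [212. 245.] 0.67 [ 0.4407 -0.041   0.    ]
small_vial side [223. 225.] 0.74 [ 0.4353 -0.0342  0.    ]
  tri (array([ 0.4374, -0.0404,  0.0032]), np.float64(0.0067))
black_stopper top [174. 203.] 0.59 [0.5711 0.1001 0.    ]
spare_cap top [206. 334.] 0.51 [ 0.4508 -0.3394  0.    ]
spare_cap side [268. 255.] 0.72 [ 0.4681 -0.3144  0.    ]
  tri (array([ 0.456 , -0.3375,  0.018 ]), np.float64(0.0106))
1.0
```

View pics/top1.png

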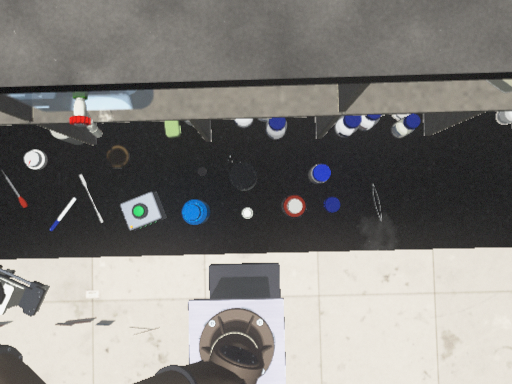

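View pics/side1.png

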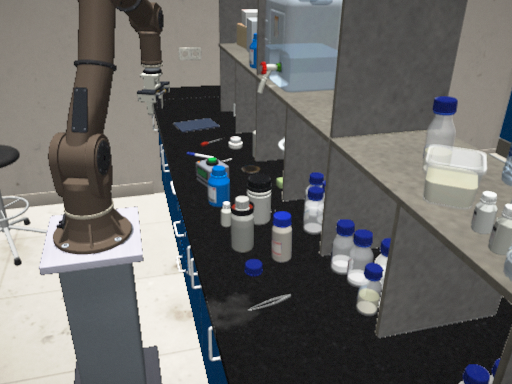

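The top view shows the blue bottle near (212,195), the black cap near (176,243) and the button near (211,139). The side view agrees, with the blue cap at (173,219), the black cap at (185,260) and the button at (161,211). I'll check the network points on enlarged crops.

Run:
```python
from h import *
t=cv2.imread('pics/top1.png');s=cv2.imread('pics/side1.png')
t=cv2.convertScaleAbs(cv2.resize(t[150:240,120:260],None,fx=5,fy=5,interpolation=cv2.INTER_CUBIC),alpha=1.8,beta=20)
s=cv2.resize(s[145:245,180:300],None,fx=5,fy=5,interpolation=cv2.INTER_CUBIC)
G={'blue':((.4383,.1173),.142,.031),'black':((.5543,-.047),.16,.04),'but':((.4525,.2898),.106,.017)}
for (xy,z,r) in G.values():
  for c,im,o in(('top',t,(150,120)),('side',s,(145,180))):
    k=arm.get_calibration(c);T=np.linalg.inv(k['pose']);a=np.linspace(0,6.283,40)
    P=np.c_[xy[0]+r*np.cos(a),xy[1]+r*np.sin(a),0*a+z]@T[:3,:3].T+T[:3,3]
    P=P*[1,-1,-1]@np.array(k['intrinsics']).T;P=P[:,:2]/P[:,2:]
    cv2.polylines(im,[((P-[o[1],o[0]]+.5)*5).astype(int)],True,(0,255,255),1)
cv2.imwrite('pics/tc.png',t);cv2.imwrite('pics/sc.png',s)
```

```text
(no output)
```

View pics/tc.png

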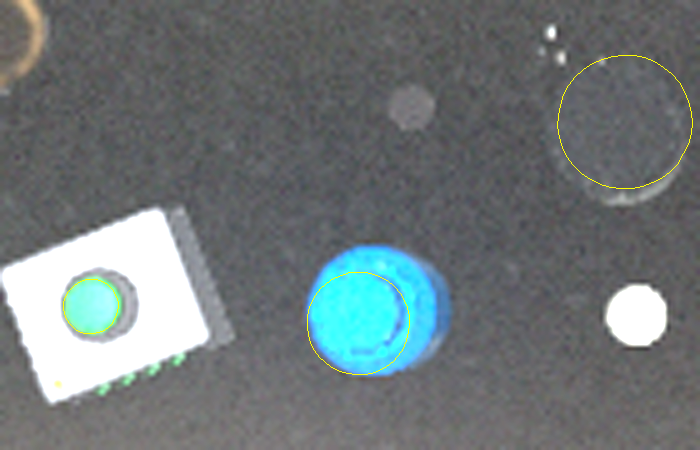

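View pics/sc.png

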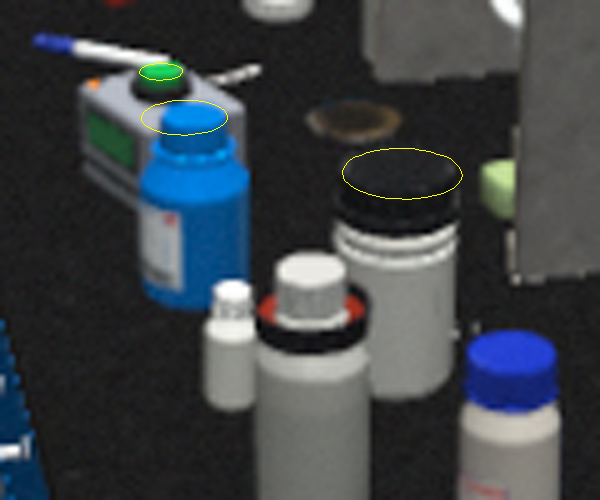

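The button and black-cap circles fit. The blue cap lies about 6 mm further in +x, so I take (0.445, 0.116). I'll set out with the fingers shut, turning tool y onto world y to stay clear of the shelf.

```bash
python3 -m inch '-0.035 -0.033 0 -0.14 0; -0.07 -0.066 0 -0.28 0; -0.105 -0.099 0 -0.44 0; -0.14 -0.132 0 -0.44 0; -0.175 -0.165 0 -0.44 0' 10
python3 - <<'E'
from h import *
s=arm.observe();p=s['position'];M=R.from_rotvec(s['ee_rot']).as_matrix();print(s['clock'],p,M.round(3),s['width'],M.T@(np.array([.445,.116,.40])-p))
E
```

```text
clock: 1.5
position: [0.355, 0.3394, 0.4049]
ee_rot: [0.001, 3.141, 0.001]
force: [1.4, 0.2, -0.1]
width: 0.616
gripper_force: 0.0
1.5 [0.35501868 0.33940859 0.40492102] [[-1.     0.     0.   ]
 [ 0.     1.     0.001]
 [-0.     0.001 -1.   ]] 0.6157616341342372 [-0.09005504 -0.22338059  0.00484273]
```

```bash
python3 -m inch '-0.018 -0.045 0.001 0 0; -0.036 -0.089 0.002 0 0; -0.054 -0.134 0.003 0 0; -0.072 -0.178 0.004 0 0; -0.09 -0.223 0.005 0 0'
python3 -m inch '0 0 0 0 0; 0 0 0.02 0 0; 0 0 0.04 0 0; 0 0 0.04 0 0; 0 0 0.04 0 0'
python3 - <<'E'
from h import *
for c,a in(('top',(150,120)),('side',(100,180))):
    im=arm.get_image(c)[a[0]:a[0]+100,a[1]:a[1]+130,::-1]
    cv2.imwrite(f'pics/b_{c}.png',cv2.resize(im,None,fx=5,fy=5,interpolation=cv2.INTER_CUBIC))
a,b=[cv2.imread(f'pics/b_{c}.png') for c in('top','side')]
cv2.imwrite('pics/b.png',cv2.resize(np.hstack([a,b]),(800,308)))
print(arm.observe())
E
```

```text
clock: 2.0
position: [0.4447, 0.1164, 0.4001]
ee_rot: [0.001, 3.141, 0.001]
force: [1.2, 0.4, -1.1]
width: 0.182
gripper_force: 0.0
clock: 2.5
position: [0.4443, 0.1186, 0.36]
ee_rot: [-0.001, -3.141, 0.0]
force: [0.1, -0.0, 1.0]
width: 0.006
gripper_force: 0.0
{'clock': 2.6, 'joints': array([-0.5022746 ,  0.21296431,  0.14878145,  2.02731618, -0.04003792,
        0.90255873,  1.23819355]), 'dq': array([ 0.00019347, -0.00428643,  0.00240912, -0.00148156, -0.00016163,
       -0.00644128,  0.0022    ]), 'joint_efforts': array([ 3.11103521e-02, -4.37605047e+01,  1.27679877e+00, -2.68653131e+01,
        1.85899000e-02,  1.10903643e-01, -7.68270314e-03]), 'position': array([0.44467873, 0.11864173, 0.36069539]), 'ee_rot': array([8.90667705e-04, 3.14028699e+00, 9.11759434e-04]), 'force': array([-0.21254356, -0.48239015, -1.2343997 ]), 'ft_torque': array([0.03815151, 0.01539996, 0.03296773]), 'gripper_force': 0.0, 'width': 0.008105470268210284}
```

View pics/b.png

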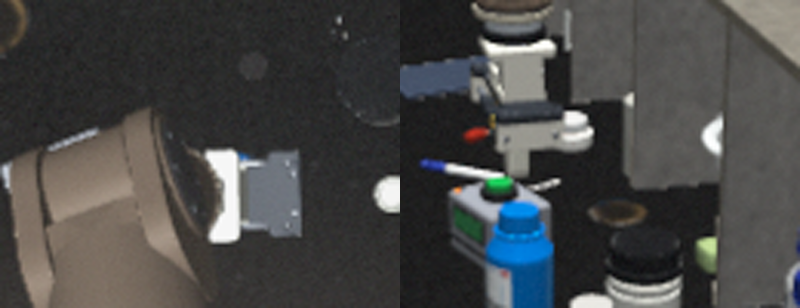

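The side crop shows the shut fingertips at about (518,172), above the blue cap's top at (521,212). I'll compare those with their projected positions.

Run:
```python
from h import *
k=arm.get_calibration('side');T=np.linalg.inv(k['pose'])
for P in([.4447,.1186,.1827],[.4447,.1091,.1827],[.445,.116,.142],[.445,.116,0],[.553,-.047,.16]):
    q=(T[:3,:3]@P+T[:3,3])*[1,-1,-1];q=np.array(k['intrinsics'])@q;q=q[:2]/q[2];print(q.round(1),((q-[180,100]+.5)*3.08+[400,0]).round())
im=cv2.imread('pics/b_side.png'); a=im[230:420,100:300]
cv2.imwrite('pics/b2.png',cv2.resize(a,None,fx=3,fy=3))
```

```text
[217.9 157.2] [518. 178.]
[218.4 158.2] [520. 181.]
[218.3 167.9] [520. 211.]
[219.1 202.8] [522. 318.]
[259.6 179.2] [647. 245.]
```

View pics/b2.png

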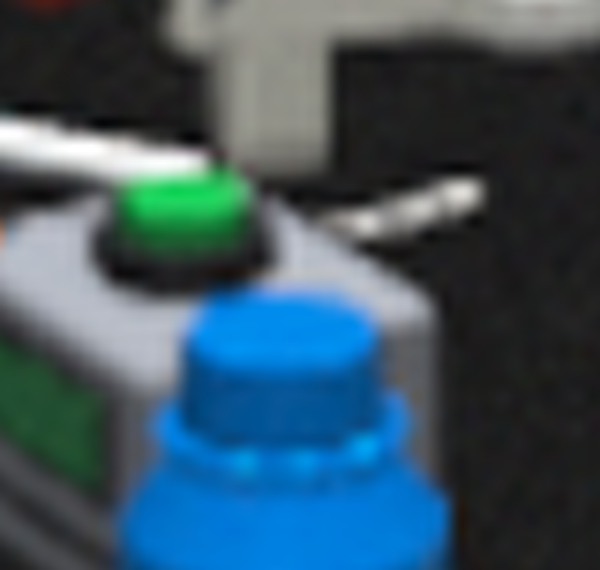

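The tip and the cap both match their projections to within about a pixel. I'll lower 15 mm and hold.

```bash
python3 -m inch '0 -0.001 0.015 0 0; 0 -0.001 0.015 0 0; 0 -0.001 0.015 0 0; 0 -0.001 0.015 0 0; 0 -0.001 0.015 0 0'
python3 -m inch '0 0 0 0 0; 0 0 0 0 0; 0 0 0 0 0; 0 0 0 0 0; 0 0 0 0 0'
python3 -m inch '0 0 0 0 0; 0 0 0 0 0; 0 0 0 0 0; 0 0 0 0 0; 0 0 0 0 0'
python3 -m inch '0 0 0 0 0; 0 0 0 0 0; 0 0 0 0 0; 0 0 0 0 0; 0 0 0 0 0'
python3 -m inch '0 0 0 0 0; 0 0 0 0 0; 0 0 0 0 0; 0 0 0 0 0; 0 0 0 0 0'
python3 -m inch '0 0 0 0 0; 0 0 0 0 0; 0 0 0 0 0; 0 0 0 0 0; 0 0 0 0 0'
```

```text
clock: 3.1
position: [0.4445, 0.1174, 0.3454]
ee_rot: [0.001, 3.141, 0.001]
force: [0.2, -0.1, 0.6]
width: 0.006
gripper_force: 0.0
clock: 3.6
position: [0.4443, 0.1173, 0.3447]
ee_rot: [-0.001, -3.142, -0.0]
force: [0.3, -0.2, -0.2]
width: 0.005
gripper_force: 0.0
clock: 4.1
position: [0.4444, 0.1173, 0.3447]
ee_rot: [0.001, 3.142, 0.0]
force: [-0.0, -0.3, -0.4]
width: 0.005
gripper_force: 0.0
clock: 4.6
position: [0.4444, 0.1173, 0.3447]
ee_rot: [0.001, 3.142, 0.0]
force: [0.1, -0.1, -0.4]
width: 0.007
gripper_force: 0.0
clock: 5.1
position: [0.4443, 0.1173, 0.3447]
ee_rot: [0.001, 3.142, 0.0]
force: [-0.5, 0.1, -0.3]
width: 0.012
gripper_force: 0.0
clock: 5.6
position: [0.4444, 0.1173, 0.3447]
ee_rot: [0.001, 3.142, 0.0]
force: [-0.4, 0.1, -0.0]
width: 0.007
gripper_force: 0.0
```

```bash
python3 -m inch '0 0 -0.045 0 0; -0.027 -0.041 -0.055 0 0; -0.054 -0.082 -0.055 0 0; -0.081 -0.123 -0.055 0 0; -0.109 -0.164 -0.055 0 0'
python3 -m inch '0 0 0 0 0; 0 0 0.015 0 0; 0 0 0.015 0 0; 0 0 0.015 0 0; 0 0 0.015 0 0'
python3 - <<'E'
from h import *
im=arm.get_image('side')[120:220,200:320,::-1]
im=np.ascontiguousarray(cv2.resize(im,None,fx=5,fy=5,interpolation=cv2.INTER_CUBIC))
p=arm.observe()['position'];print(p)
k=arm.get_calibration('side');T=np.linalg.inv(k['pose'])
for P in([p[0],p[1],p[2]-.178],[.553,-.047,.16]):
    q=(T[:3,:3]@P+T[:3,3])*[1,-1,-1];q=np.array(k['intrinsics'])@q;q=q[:2]/q[2]
    cv2.drawMarker(im,tuple(int(v) for v in (q-[200,120]+.5)*5),(0,0,255),0,12)
cv2.imwrite('pics/c.png',im)
E
```

```text
clock: 6.1
position: [0.5539, -0.0484, 0.4001]
ee_rot: [0.0, 3.141, 0.0]
force: [0.4, 1.5, 0.3]
width: 0.006
gripper_force: 0.0
clock: 6.6
position: [0.5532, -0.0464, 0.3853]
ee_rot: [0.0, 3.141, 0.0]
force: [-0.0, -0.4, 0.3]
width: 0.002
gripper_force: 0.0
[ 0.5532625  -0.04642977  0.38537318]
```

View pics/c.png

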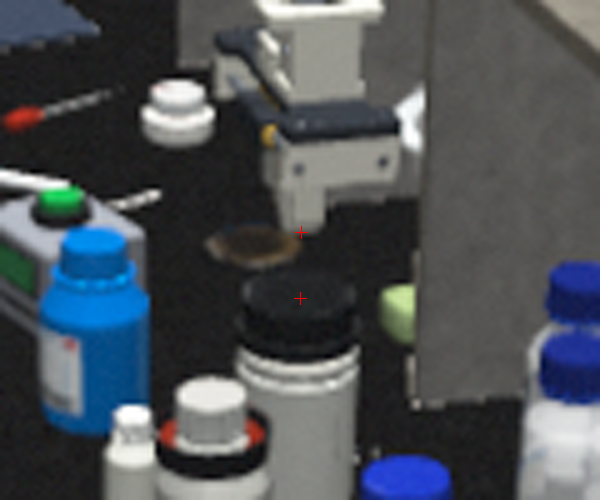

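The fingertips at (300,230) are centred above the black cap at (299,297), and the projections match. I'll lower 22 mm and hold.

```bash
python3 -m inch '0 0 0.022 0 0; 0 0 0.022 0 0; 0 0 0.022 0 0; 0 0 0.022 0 0; 0 0 0.022 0 0'
python3 -m inch '0 0 0 0 0; 0 0 0 0 0; 0 0 0 0 0; 0 0 0 0 0; 0 0 0 0 0'
python3 -m inch '0 0 0 0 0; 0 0 0 0 0; 0 0 0 0 0; 0 0 0 0 0; 0 0 0 0 0'
python3 -m inch '0 0 0 0 0; 0 0 0 0 0; 0 0 0 0 0; 0 0 0 0 0; 0 0 0 0 0'
python3 -m inch '0 0 0 0 0; 0 0 0 0 0; 0 0 0 0 0; 0 0 0 0 0; 0 0 0 0 0'
python3 -m inch '0 0 0 0 0; 0 0 0 0 0; 0 0 0 0 0; 0 0 0 0 0; 0 0 0 0 0' | head -2
python3 -m inch '0 0 -0.045 0 0; 0.024 0.04 -0.055 0 0; 0.046 0.08 -0.055 0 0; 0.069 0.12 -0.055 0 0; 0.092 0.16 -0.055 0 0'
python3 -m inch '0.002 0.044 0 0 0; 0.004 0.088 0 0 0; 0.006 0.132 0 0 0; 0.009 0.176 0 0 0; 0.009 0.176 0 0 0'
```

```text
clock: 7.15
position: [0.5535, -0.0468, 0.3636]
ee_rot: [0.001, 3.14, 0.0]
force: [0.6, 0.7, -0.6]
width: 0.001
gripper_force: 0.0
clock: 7.65
position: [0.5532, -0.0468, 0.3627]
ee_rot: [-0.001, -3.142, -0.0]
force: [0.2, 0.0, 0.3]
width: 0.005
gripper_force: 0.0
clock: 8.15
position: [0.5532, -0.0468, 0.3627]
ee_rot: [-0.001, -3.142, -0.0]
force: [0.3, 0.6, 0.3]
width: -0.0
gripper_force: 0.0
clock: 8.65
position: [0.5532, -0.0468, 0.3627]
ee_rot: [0.001, 3.142, 0.0]
force: [0.2, 0.3, 0.1]
width: 0.009
gripper_force: 0.0
clock: 9.15
position: [0.5532, -0.0468, 0.3627]
ee_rot: [0.001, 3.142, 0.0]
force: [-0.6, -0.3, 0.8]
width: 0.007
gripper_force: 0.0
clock: 9.65
position: [0.5532, -0.0468, 0.3628]
clock: 10.15
position: [0.4602, 0.1145, 0.418]
ee_rot: [0.002, 3.141, 0.001]
force: [0.8, 0.0, -0.5]
width: 0.006
gripper_force: 0.0
clock: 10.65
position: [0.4506, 0.2957, 0.4175]
ee_rot: [0.012, -3.141, -0.005]
force: [-0.9, -0.0, 0.4]
width: 0.007
gripper_force: 0.0
```

```bash
python3 -m inch '0 -0.001 0 0 0; 0 -0.001 0.04 0 0; 0 -0.001 0.08 0 0; 0 -0.001 0.118 0 0; 0 -0.001 0.118 0 0'
python3 -m inch '0 0 0 0 0; 0 0 0 0 0'
python3 - <<'E'
from h import *
im=arm.get_image('side')[100:200,160:280,::-1]
im=np.ascontiguousarray(cv2.resize(im,None,fx=5,fy=5,interpolation=cv2.INTER_CUBIC))
p=arm.observe()['position'];print(p)
k=arm.get_calibration('side');T=np.linalg.inv(k['pose'])
for P in([p[0],p[1],p[2]-.178],[.452,.2898,.106]):
    q=(T[:3,:3]@P+T[:3,3])*[1,-1,-1];q=np.array(k['intrinsics'])@q;q=q[:2]/q[2]
    cv2.drawMarker(im,tuple(int(v) for v in (q-[160,100]+.5)*5),(0,0,255),0,12)
cv2.imwrite('pics/d.png',im)
E
```

```text
clock: 11.15
position: [0.4514, 0.2855, 0.2959]
ee_rot: [-0.005, -3.135, 0.009]
force: [-0.7, -0.6, 0.4]
width: 0.008
gripper_force: 0.0
clock: 11.35
position: [0.4535, 0.2881, 0.3019]
ee_rot: [0.003, 3.139, 0.003]
force: [-0.3, 0.0, 0.7]
width: 0.009
gripper_force: 0.0
[0.45341574 0.28831284 0.30197804]
```

View pics/d.png

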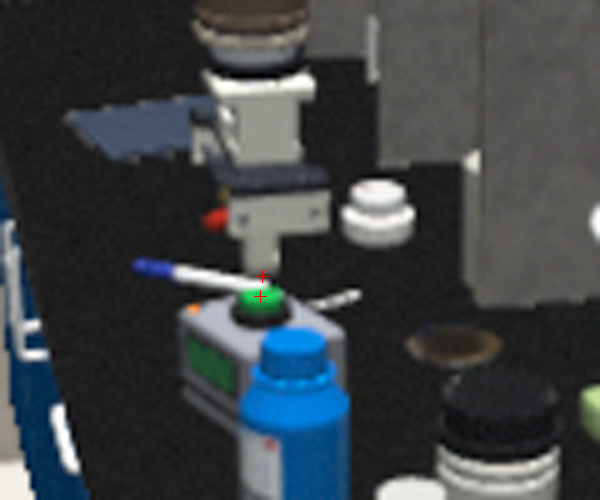

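The tips are at (263,270), right above the button at (262,294). I'll press gently.

```bash
python3 -m inch '0.001 0.001 0.01 0 0; 0.001 0.001 0.016 0 0; 0.001 0.001 0.02 0 0; 0.001 0.001 0.023 0 0; 0.001 0.001 0.023 0 0'
python3 -m inch '0 0 0.001 0 0; 0 0 0.002 0 0; 0 0 0.003 0 0; 0 0 0.003 0 0; 0 0 0.003 0 0'
```

```text
clock: 11.9
position: [0.4516, 0.2895, 0.2781]
ee_rot: [0.001, 3.141, 0.001]
force: [-4.3, -2.7, 19.1]
width: 0.004
gripper_force: 9.1
clock: 12.4
position: [0.4515, 0.2894, 0.2774]
ee_rot: [0.001, 3.14, 0.003]
force: [-12.5, -7.4, 48.3]
width: 0.008
gripper_force: 24.3
```

The force rose to 48 N with no further travel, so the button is fully down. I'll let it up and move clear.

```bash
python3 -m inch '0 0 -0.005 0 0; 0 0 -0.03 0 0; 0 0 -0.075 0 0; 0 0 -0.12 0 0; 0 0 -0.14 0 0'
python3 -m inch '0.02 0.045 0 0 0; 0.04 0.09 0 0 0; 0.06 0.13 0 0 0; 0.08 0.17 0 0 0; 0.08 0.17 0 0 0'
python3 -m inch '0 0 0 0 0; 0 0 0 0 0; 0 0 0 0 0; 0 0 0 0 0; 0 0 0 0 0'
python3 - <<'E'
from h import *
a=arm.get_image('top')[130:250,100:350,::-1]; b=arm.get_image('side')[120:270,150:320,::-1]
a=cv2.resize(a,(420,202)); b=cv2.resize(b,(380,335)); o=np.zeros((335,800,3),np.uint8);o[:202,:420]=a;o[:,420:]=b
cv2.imwrite('pics/e.png',o)
E
```

```text
clock: 12.9
position: [0.452, 0.2895, 0.4175]
ee_rot: [0.002, 3.138, 0.004]
force: [0.1, 0.6, -0.0]
width: 0.005
gripper_force: 0.0
clock: 13.4
position: [0.3667, 0.4651, 0.4129]
ee_rot: [0.013, -3.138, -0.004]
force: [0.5, -0.1, -0.7]
width: 0.005
gripper_force: 0.0
clock: 13.9
position: [0.3722, 0.4586, 0.4139]
ee_rot: [0.004, 3.141, 0.0]
force: [0.4, 0.2, 0.4]
width: 0.004
gripper_force: 0.0
```

View pics/e.png

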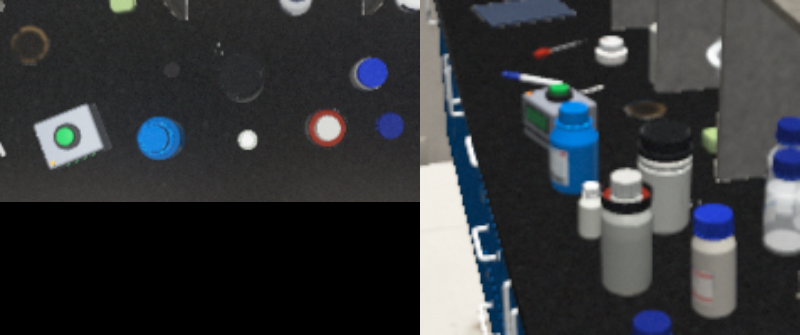

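All the containers stand where they were, the button (65,136) is up again, and the arm is clear.

```bash
python3 -c "
from cell import arm
print(arm.sign_off())"
```

```text
the job is handed in; nothing more can be done
None
```

I pointed at the blue bottle and then the black-cap jar for over two seconds each, pressed the green button fully down and let it spring up, moved the arm clear without disturbing anything, and handed the job in at about 14 s.

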